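Reset the tripped breaker under the push-latch cover

ROBOT

A 7-joint arm with a two-finger parallel gripper is mounted at the origin on the work surface. World frame = base frame: x ahead of the robot, y to its left, z up, the work surface at z = 0. Lengths are in m, angles in rad, forces in N, time in s.
With the tool pointing down it reaches from about 0.4 to 0.875 m from the base axis. Payload 19.3 kg.
Tool frame: the origin (TCP) lies at the very end of the fingers, on their centre line; the grasp point (between the pads) lies 19 mm behind it; z points along the fingers, y is the line along which they close (so a half turn about z gives the same grasp; the last joint's range is limited). The gripper opens to 85 mm and grips with 20 to 120 N. Pads are 22 mm wide; open, the fingers measure 114 mm over their backs; the gripper's body (76 mm by 85 mm) begins 54 mm behind the grasp point. The pads swing forward as they close: fully open they stand 13 mm farther back than shut.
Start: joints at [-1.247, 0.521, -0.036, 1.599, 0.021, 1.021, -0.113], TCP at [0.24, 0.577, 0.198] pointing down, gripper open.
Joint ranges: [-2.91, 2.91], [-0.3, 2.13], [-1.5, 1.42], [0.17, 2.43], [-1.26, 4.41], [0.16, 1.93], [-2.52, 2.52]. Speed limits (rad/s): [1.89, 1.89, 2.39, 2.39, 3.01, 3.01, 3.01].

INTERFACE

Orientations are given as [roll, pitch, yaw] about the fixed x, y, z axes, in that order (R = Rz(yaw) Ry(pitch) Rx(roll)).
In Python, from workcell import bot gives the robot as it stands.
- The arm moves only by the tool servo_tool, never from a script. Its argument "plan" is a list of rows, each a list of 7 numbers: the finger opening in cm, from 0 to 8.54, then the shift along the tool's x, y, z in cm, then the turn, a rotation vector about the tool's x, y, z in degrees. In form: [[fingers, x, y, z, wx, wy, wz], ...]. A call has 1 to 10 rows; each row is the pose to reach, as a shift and turn from the pose commanded when the call began, along the tool's axes at that moment; what a row does not reach only later rows make up. A row lasts 1/10 s, in which the tool goes at most 50 mm and 8.59 degrees, less where a joint would pass 70% of its speed; a pose out of reach is approached as far as the arm can. A call with a gripper value outside its range is refused whole. The fingers move at their own pace and stop on an object; "force" is the grip in N (left out, the last holds). Time passes only in rows, so rows that repeat a pose let the fingers close. It gives the time, the measured TCP pose, the force, the opening and the grip force at its end, in the units of the state.
- bot.observe(): the state, without advancing time (a new reading comes with each control period).
- bot.grab_frame(name): name is "scene" or "top" or "wrist"; returns a dict with "frame" (400x640x3 uint8, blue, green, red), "mtx" (3x3 intrinsics, pixels), "R" (3x3) and "t" (3): a world point X has camera coordinates R X + t; the wrist camera has in their place "T_tool_cam" (4x4, takes a point from camera to tool coordinates, whose origin is the TCP and whose axes are the flange's). Camera axes: x right, y down, z forward; pixel columns grow to the right and rows downward; lengths in m; the calibration is good to about 2 mm. A picture is of the moment at which its call begins: read the wrist's pose just before it. There is no depth.
- bot.job_done(): hands the job in; it is judged then, once.
The state is a dict: "clock": time; "qpos": joint angles; "qd": joint speeds; "joint_efforts": joint torques, N m; "position": TCP position; "tool_rot": TCP orientation; "force": force on the tool from outside, world axes, zero at the start; "moment": the same for the moment, N m; "grip_width": finger opening in m; "finger_force": force on a finger pad.
Only numpy, scipy, OpenCV 4.12 (cv2) and the standard library are available. Lean on these libraries where they do the work, as an engineer would, in place of code of your own. Each camera call takes 0.05 s, during which the arm holds its last target. There are 200 camera calls.

TASK

One of the three breakers under the clear cover of the bench's power console has tripped: its lever has dropped to the front. Press the cover near its front edge so that it pops open by itself, push that lever to the back until it is fully ON, in line with the other two, then push the cover down and press it until it latches shut. Only press and push: do not grip the lever or touch the cover from inside, do not switch the other two off, and leave everything else on the bench where it stands.

Things in the scene. Friction and masses are not known exactly. Their poses are not given: they have to be found in the camera images.
- console: white power console screwed to the bench, 190 mm deep, 204 mm wide, 78 mm high in front, 107 mm at the back; origin under its middle. x points level from its front (the cover's free edge) to its back (hinge side), y to its left, z up. Its deck rises 10 degrees (0.175 rad) towards +x. Sockets on the back and ends only.
- cover (a joint): angle of the clear domed cover about its hinge, rad: 0 latched, 1.55 fully open (79 degrees above level), -0.075 inner stop. Push-push latch: pressed in past -0.06 and let go, a latched cover is freed and swings fully open by its spring in about 1.5 s; an open one pushed down past -0.06 and let go stays latched at 0. At the press mark 2 N holds the spring, 5 N reaches the stop.
- cover_press (a point): press mark (grey-rimmed white disc, 18 mm) on the outside of the cover's top face, mid-width, 18 mm from the free edge; 74 mm from the hinge line along the face and 21 mm above it square to the face. Pressed here it moves 5.5 mm from latched to the inner stop. Moves with the cover; z is the outward normal, x points from the free edge to the hinge.
- cover_edge (a point): middle of the free edge of the cover's top face (outside), 92 mm from the hinge line along the face, 21 mm above it square to the face; moves with the cover. The cover is 160 mm wide, top 3 mm thick, front and side walls 26 mm deep. A finger left above it stops it from opening; open, its outside faces back and up and is pushed shut from behind.
- cover_hinge (a point): middle of the cover's hinge line, fixed on the console; the axis lies along the console's y. Console axes.
- toggle_tripped (a joint): angle of the lever of the breaker that has tripped: orange, 20 mm wide, 6 mm thick, white band near its end, under the cover; one of three in a row across the console, 37 mm apart, in no fixed order. 0 = OFF (leans 24 degrees from the deck's normal to the front), 0.84 = ON (24 degrees to the back); it stays where it is left; about 2 N at its end moves it.
- toggle_tripped_tip (a point): middle of that lever's free end, 17 mm from its pivot. Square to the deck, the breaker's white face (36 mm wide, 45 mm long) lies 10.5 mm below this point at OFF or ON; the pivot lies 50 mm along the deck in front of the hinge line and 4 mm below it.
- toggle_on_a (a joint): angle of the lever of a breaker that is on: orange, 20 mm wide, 6 mm thick, white band near its end, under the cover; one of three in a row across the console, 37 mm apart, in no fixed order. 0 = OFF (leans 24 degrees from the deck's normal to the front), 0.84 = ON (24 degrees to the back); it stays where it is left; about 2 N at its end moves it.
- toggle_on_a_tip (a point): middle of that lever's free end, 17 mm from its pivot. Square to the deck, the breaker's white face (36 mm wide, 45 mm long) lies 10.5 mm below this point at OFF or ON; the pivot lies 50 mm along the deck in front of the hinge line and 4 mm below it.
- toggle_on_b (a joint): angle of the lever of a breaker that is on: orange, 20 mm wide, 6 mm thick, white band near its end, under the cover; one of three in a row across the console, 37 mm apart, in no fixed order. 0 = OFF (leans 24 degrees from the deck's normal to the front), 0.84 = ON (24 degrees to the back); it stays where it is left; about 2 N at its end moves it.
- toggle_on_b_tip (a point): middle of that lever's free end, 17 mm from its pivot. Square to the deck, the breaker's white face (36 mm wide, 45 mm long) lies 10.5 mm below this point at OFF or ON; the pivot lies 50 mm along the deck in front of the hinge line and 4 mm below it.
- beaker: glass beaker, 68 mm across, 88 mm high, beside the console; origin at the centre of its underside; loose, to be left alone.
- slide_box: green and white slide box, 60 x 85 x 30 mm, beside the console; origin at the centre of its underside; loose, to be left alone.
- screwdriver: screwdriver, 170 mm long, lying in front of the console; origin under its middle, x along it; loose, to be left alone.
- sieve: brass test sieve, 153 mm across, 50 mm high; origin at the centre of its underside; loose, to be left alone.
- purple_basin: purple basin, 220 mm across, 85 mm high; origin at the centre of its underside; loose, to be left alone.
- yellow_bowl: yellow bowl, 144 mm across, 55 mm high; origin at the centre of its underside; loose, to be left alone.
- sink_strainer: steel sink strainer, 88 mm across, 36 mm high; origin at the centre of its underside; loose, to be left alone.
- wash_bottle: white bottle with a red cap, 66 mm across, 190 mm high; origin at the centre of its underside; loose, to be left alone.

How it is judged:
By the outcome, as a careful person would: the job done as asked, in the order asked, and still so for the second after the job is handed in, with the robot touching nothing.
It also fails if it takes over 54 s, if anything falls off the work surface, if the arm or the gripper's body presses on something with over 40 N, if the wrist force passes 120 N, or if a joint passes its speed limit or range.

## Working session

There is one attempt and no reset: what is moved stays moved. The work goes in short steps, Python scripts to look and compute and a tool call to move; the robot and the scene stay as the last step left them, time stands still between calls to the robot, and variables do not carry over. Pictures are saved under pics/ and viewed, at most 10 in all, crops included, and the job is handed in when it is done.

Besides the shell and the picture viewer there is one more tool, called after "Request:" by a JSON object that holds its "method" and its "body". servo_tool: Moves the arm, as the interface text tells. Its arguments: {"type":"object","properties":{"plan":{"type":"array","items":{"type":"array","items":{"type":"number"}}},"force":{"type":"number"}},"required":["plan"]}

```bash
mkdir -p pics
python3 - <<'E'
from workcell import bot
import cv2,pickle
d={}
for n in("scene","top"):
    f=bot.grab_frame(n); d[n]=f; cv2.imwrite(f"pics/{n}0.png",f["frame"]); print(n,f["mtx"].tolist(),f["R"].tolist(),f["t"].tolist())
pickle.dump(d,open("d0.pkl","wb"))
s=bot.observe(); print(s)
print(bot.grab_frame("wrist")["T_tool_cam"])
E
```

```text
scene [[382.0934958229603, 0.0, 321.54061817300743], [0.0, 382.0934958229603, 202.3927774005847], [0.0, 0.0, 1.0]] [[0.6153738396696152, 0.7880658144970378, 0.016349601566849538], [0.48608909368551423, -0.3630787547040766, -0.7949158514475178], [-0.6205098149507949, 0.49711778272724955, -0.606499364918112]] [-0.3241455336694088, -0.19308004076033586, 1.4683951514212807]
top [[422.79680003023043, 0.0, 317.9097909848189], [0.0, 422.79680003023043, 202.9022711385145], [0.0, 0.0, 1.0]] [[0.03638098102371466, -0.9993325818471959, 0.0032886286456826307], [-0.9766077516281897, -0.036251170322463076, -0.21195082474476004], [0.2119285815539856, 0.00449927870539963, -0.9772747990261726]] [-0.021487143894078665, 0.5654639378442001, 1.2357004522648294]
{'clock': 0.1, 'qpos': array([-1.2471876 ,  0.52194706, -0.03629363,  1.59995099,  0.02121091,
        1.02107807, -0.11280891]), 'qd': array([-0.00047153, -0.00137033,  0.00112077, -0.000321  ,  0.0007387 ,
        0.00031419, -0.00132596]), 'joint_efforts': array([ 4.66305879e-03, -9.28474402e+01,  1.98416814e+00, -3.70527720e+01,
        1.82063878e-02,  5.22806149e-03,  8.02327463e-05]), 'position': array([0.23974631, 0.57683251, 0.19718826]), 'tool_rot': array([-3.14059875e+00,  9.51021553e-05,  2.74774048e+00]), 'force': array([-0.25468915, -0.42379515,  0.41388406]), 'moment': array([ 0.00246098, -0.00463171, -0.04068091]), 'finger_force': 0.0, 'grip_width': 0.08540971456592238}
[[ 3.30025572e-04 -9.63359092e-01 -2.68214749e-01  6.74550609e-02]
 [ 9.99999899e-01  2.36517873e-04  3.80940630e-04 -9.31806115e-04]
 [-3.03545037e-04 -2.68214848e-01  9.63359073e-01 -1.77104127e-01]
 [ 0.00000000e+00  0.00000000e+00  0.00000000e+00  1.00000000e+00]]
```

View pics/scene0.png

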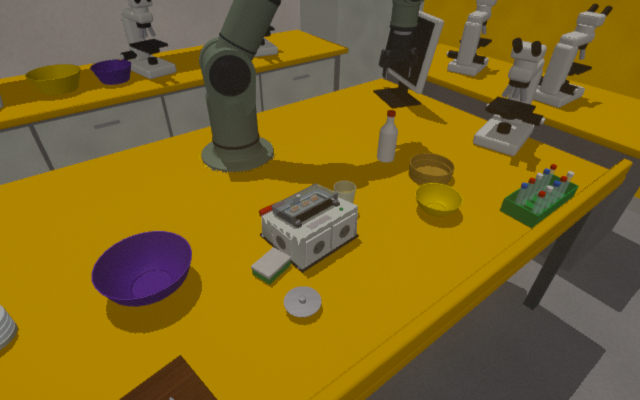

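View pics/top0.png

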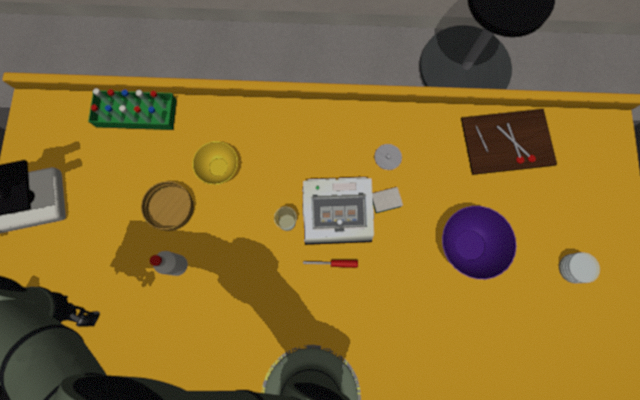

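The top view shows the console at about (338,210), with its front towards the robot. The screwdriver is in front of it, the beaker to its left and the slide box to its right. I'll enlarge the console.

```bash
cat > h.py <<'E'
import numpy as np
from scipy.spatial.transform import Rotation as Ro
def ray(f,uv):
    K,R,t=np.array(f["mtx"]),np.array(f["R"]),np.array(f["t"])
    d=R.T@np.linalg.solve(K,[uv[0],uv[1],1.]); return -R.T@t,d/np.linalg.norm(d)
def onz(f,uv,z):
    c,d=ray(f,uv); return c+d*(z-c[2])/d[2]
def proj(f,X):
    p=np.array(f["R"])@X+f["t"]; q=np.array(f["mtx"])@p; return q[:2]/q[2]
E
python3 - <<'E'
import pickle,cv2,numpy as np
from h import *
d=pickle.load(open("d0.pkl","rb")); f=d["top"]
im=f["frame"][170:255,290:390]; cv2.imwrite("pics/c1.png",cv2.resize(im,None,fx=7,fy=7,interpolation=cv2.INTER_CUBIC))
hsv=cv2.cvtColor(f["frame"],cv2.COLOR_BGR2HSV)
m=((hsv[...,1]<60)&(hsv[...,2]>120)).astype(np.uint8)
n,l,s,c=cv2.connectedComponentsWithStats(m)
for i in range(1,n):
    if s[i,4]>300: 
        k=cv2.findContours((l==i).astype(np.uint8),0,2)[0][0]; print(s[i],c[i],cv2.minAreaRect(k))
E
```

```text
[375 145  26  25 507] [387.67455621 156.5877712 ] ((387.5, 157.0), (24.0, 25.0), 90.0)
[  0 177  59  53 921] [ 30.84256243 214.64169381] ((34.0344123840332, 212.5595703125), (34.80098342895508, 74.31301879882812), 53.65254211425781)
[ 303  177   99   64 3064] [344.9977154  206.15535248] ((351.9704895019531, 208.23191833496094), (61.723602294921875, 98.3887939453125), 87.79740142822266)
[320 206  37  19 424] [338.34198113 213.19811321] ((338.0, 215.0), (18.0, 36.0), 90.0)
[563 253  36  30 819] [581.6031746 268.1978022] ((580.5, 267.5), (29.0, 35.0), 90.0)
```

View pics/c1.png

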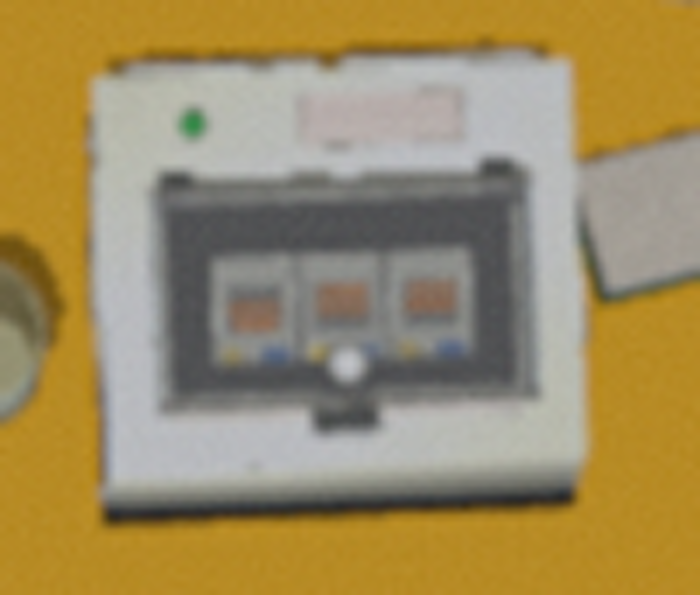

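The cropped view shows the following, in crop pixels at 7x with offset (290,170):
- **Press mark:** at (347,363).
- **Tripped lever:** the left-hand one, at (255,315).
- **Hinge line:** runs from (165,178) to (520,170).

The cover's free edge is towards the robot.

```bash
cat >> h.py <<'E'
def rel(s,p,R):
    R0=Ro.from_euler('xyz',s["tool_rot"]); 
    return np.round(100*R0.inv().apply(np.array(p)-s["position"]),2),np.round((R0.inv()*R).as_rotvec(degrees=True),1)
def tool(psi,tilt): # tool down, tool y = console left, hand leaned to the front by tilt deg
    return Ro.from_euler('z',psi)*Ro.from_euler('y',-tilt,degrees=True)*Ro.from_euler('xyz',[np.pi,0,np.pi])
E
python3 - <<'E'
import pickle
from h import *
from workcell import bot
d=pickle.load(open("d0.pkl","rb")); f=d["top"]
g=lambda a,b,z:onz(f,(290+a/7-.43,170+b/7-.43),z)
A,B=g(165,178,.1),g(520,170,.1); print("hinge",A,B,np.linalg.norm(A-B))
A,B=g(163,408,.1),g(535,393,.1); print("edge",A,B,np.linalg.norm(A-B))
P=g(347,363,.104); print("mark",P,"scene px",proj(d["scene"],P))
print("L",[g(*u,.09) for u in((255,315),(343,300),(431,297))])
print("frontbottom",g(105,518,0),g(575,500,0))
for n,u,z in(("bottle",(155,261),.19),("bowl",(216,162),.05),("sieve",(167,206),.05),("beaker",(286,218),.08)): print(n,onz(f,u,z))
a=tool(0,0); print(a.apply([[1,0,0],[0,1,0],[0,0,1]])); print(tool(0,20).apply([0,0,1]))
E
```

```text
hinge [0.5809185  0.01420902 0.1       ] [ 0.59004835 -0.13697047  0.1       ] 0.15145491390084315
edge [0.48194206 0.0112075  0.1       ] [ 0.49405657 -0.1445483   0.1       ] 0.15622621913217655
mark [ 0.50320587 -0.06517154  0.104     ] scene px [298.43334893 199.69605354]
L [array([ 0.52487578, -0.02619724,  0.09      ]), array([ 0.53275665, -0.06343984,  0.09      ]), array([ 0.53544554, -0.10087426,  0.09      ])]
frontbottom [0.44659954 0.03676455 0.        ] [ 0.46250054 -0.17439988  0.        ]
bottle [0.36306144 0.42760762 0.19      ]
bowl [0.68823476 0.32551499 0.05      ]
sieve [0.54115434 0.46397518 0.05      ]
beaker [0.51188633 0.09304166 0.08      ]
[[-1.00000000e+00  1.22464680e-16  0.00000000e+00]
 [ 1.22464680e-16  1.00000000e+00  1.22464680e-16]
 [ 1.49975978e-32  1.22464680e-16 -1.00000000e+00]]
[ 3.42020143e-01  1.22464680e-16 -9.39692621e-01]
```

Run:
```python
from h import *
from workcell import bot
s=bot.observe(); psi=.07
n=Ro.from_euler('z',psi).apply([-np.sin(.175),0,np.cos(.175)])
print(rel(s,[.24,.577,.36],Ro.from_euler('xyz',s["tool_rot"])),rel(s,[.38,.25,.36],tool(psi,0)),rel(s,np.array([.503,-.065,.104])+.15*n,tool(psi,10)))
```

```text
(array([-2.000e-02,  1.000e-02, -1.627e+01]), array([0., 0., 0.])) (array([-25.5 , -24.82, -16.25]), array([ -0. ,  -0. , -26.6])) (array([-46.61, -50.35,  -5.4 ]), array([ -2.4,  -9.8, -26.5]))
```

Request:
{"method": "servo_tool", "body": {"plan": [[0,0,0,-5,0,0,0],[0,0,0,-10,0,0,0],[0,0,0,-15,0,0,0],[0,0,0,-17,0,0,0],[0,-3.8,-3.7,-17,0,0,-6],[0,-7.5,-7.5,-17,0,0,-12],[0,-11.3,-11.2,-17,0,0,-18],[0,-15,-15,-17,0,0,-24],[0,-18.8,-19,-17,0,0,-26.6],[0,-22.5,-22.5,-17,0,0,-26.6]]}}

```text
clock: 1.15
position: [0.3543, 0.2976, 0.3677]
tool_rot: [3.141, 0.0, -3.069]
force: [1.1, 0.3, 0.1]
grip_width: 0.0005
finger_force: 0.0
```

Request:
{"method": "servo_tool", "body": {"plan": [[0,-4,-2,0,0,0,0],[0,-8,-4,0,0,0,0],[0,-12,-7,0,0,0,0],[0,-15,-10,0,0,0,0]]}}

```text
clock: 1.55
position: [0.5125, 0.2092, 0.3673]
tool_rot: [-3.141, -0.0, -3.071]
force: [1.2, 1.1, -0.5]
grip_width: -0.0001
finger_force: 0.0
```

Run:
```python
from h import *
from workcell import bot
s=bot.observe(); psi=.07; print(s)
n=Ro.from_euler('z',psi).apply([-np.sin(.175),0,np.cos(.175)])
print(rel(s,np.array([.503,-.065,.104])+.13*n,tool(psi,10)))
```

```text
{'clock': 1.55, 'qpos': array([-0.61521231,  0.27275041,  0.15784618,  1.54938011, -0.0432776 ,
        1.3231719 ,  1.1887672 ]), 'qd': array([ 0.58537173,  0.32596952,  0.236825  , -0.41085306, -0.11054216,
        0.09881257,  0.82247676]), 'joint_efforts': array([ -6.34120926, -75.82629919,   2.8321597 , -39.38627958,
         0.46576696,  -0.21896272,  -2.35482171]), 'position': array([0.51252428, 0.2092323 , 0.36734255]), 'tool_rot': array([-3.14112372e+00, -8.59350710e-05, -3.07113648e+00]), 'force': array([ 1.16484141,  1.08199432, -0.47300648]), 'moment': array([ 0.007616  , -0.01676884, -0.01741937]), 'finger_force': 0.0, 'grip_width': -9.695791369120562e-05}
(array([  5.14, -27.28,  13.55]), array([ -0., -10.,   0.]))
```

Request:
{"method": "servo_tool", "body": {"plan": [[0,0,-5,0,0,0,0],[0,1,-10,0,0,-3,0],[0,3,-15,2,0,-6,0],[0,4,-20,5,0,-10,0],[0,5,-24,9,0,-10,0],[0,5,-26,13,0,-10,0],[0,5,-26,13,0,-10,0],[0,5,-26,13,0,-10,0]]}}

```text
clock: 2.35
position: [0.4778, -0.0537, 0.236]
tool_rot: [-3.141, 0.171, -3.074]
force: [0.1, 0.7, 0.1]
grip_width: -0.0001
finger_force: 0.0
```

Run:
```python
from h import *
from workcell import bot
import cv2,pickle
s=bot.observe(); print(s["clock"],s["position"],s["tool_rot"],s["force"])
f=bot.grab_frame("wrist"); pickle.dump((s,f),open("w1.pkl","wb")); cv2.imwrite("pics/w1.png",f["frame"])
```

```text
2.35 [ 0.47777441 -0.05371873  0.23600619] [-3.14121372  0.17109511 -3.07367312] [0.0753668  0.7233977  0.07760664]
```

View pics/w1.png

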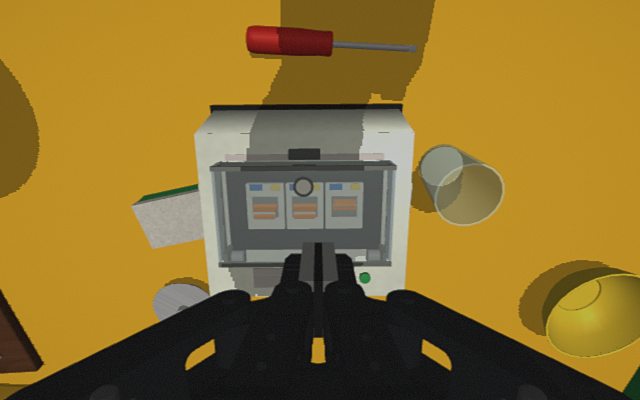

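The wrist view (image down = world +x) shows the press mark at (304,186) and the hinge bar at row 264 or so. The tripped lever is the one on the image right, at (344,204), and the fingertip is at (318,245). I'll triangulate the mark with the top view.

```bash
cat >> h.py <<'E'
def wcam(s,f):
    T=np.eye(4); T[:3,:3]=Ro.from_euler('xyz',s["tool_rot"]).as_matrix(); T[:3,3]=s["position"]
    M=np.linalg.inv(T@f["T_tool_cam"]); return dict(mtx=f["mtx"],R=M[:3,:3],t=M[:3,3])
def tri(r1,r2):
    (c1,d1),(c2,d2)=r1,r2
    k=np.linalg.lstsq(np.c_[d1,-d2],c2-c1,rcond=None)[0]; a,b=c1+k[0]*d1,c2+k[1]*d2
    return (a+b)/2,np.linalg.norm(a-b)
E
python3 - <<'E'
import pickle
from h import *
d=pickle.load(open("d0.pkl","rb")); s,f=pickle.load(open("w1.pkl","rb")); w=wcam(s,f)
print("mark",tri(ray(w,(303.5,186.5)),ray(d["top"],(290+347/7-.43,170+363/7-.43))))
print("on plane .104",onz(w,(303.5,186.5),.104))
for u in((212,166),(393,164)): print("edge",onz(w,u,.100))
for u in((220,264),(390,263)): print("hinge",onz(w,u,.1))
for u in((265,210),(304,210),(344,206)): print("lever",onz(w,u,.097))
for u in((196,131),(413,131)): print("front top",onz(w,u,.078))
E
```

```text
mark (array([ 0.50054647, -0.06501702,  0.11982246]), np.float64(0.0012159070661162336))
on plane .104 [ 0.50741232 -0.06587062  0.104     ]
edge [ 0.49471097 -0.14923529  0.1       ]
edge [0.48168925 0.01321861 0.1       ]
hinge [ 0.60177406 -0.14751263  0.1       ]
hinge [0.5885377 0.0273038 0.1      ]
lever [ 0.53755345 -0.10181084  0.097     ]
lever [ 0.53498139 -0.06425444  0.097     ]
lever [ 0.52805893 -0.02616883  0.097     ]
front top [ 0.46959222 -0.1684074   0.078     ]
front top [0.45588547 0.03201975 0.078     ]
```

Run:
```python
from h import *
from workcell import bot
s=bot.observe(); psi=.077
n=Ro.from_euler('z',psi).apply([-np.sin(.175),0,np.cos(.175)])
for h in(.03,.012): print(rel(s,np.array([.503,-.0655,.111])+h*n,tool(psi,10)))
```

```text
(array([-0.1 , -1.46,  9.86]), array([-0.1, -0.1, -0.4]))
(array([-0.11, -1.46, 11.66]), array([-0.1, -0.1, -0.4]))
```

Request:
{"method": "servo_tool", "body": {"plan": [[0,-0.1,-1.4,4,0,0,-0.4],[0,-0.1,-1.4,8,0,0,-0.4],[0,-0.1,-1.4,10,0,0,-0.4],[0,-0.1,-1.4,11,0,0,-0.4],[0,-0.1,-1.4,11.6,0,0,-0.4],[0,-0.1,-1.4,11.6,0,0,-0.4],[0,-0.1,-1.4,11.6,0,0,-0.4]]}}

```text
clock: 3.1
position: [0.5018, -0.0645, 0.1248]
tool_rot: [-3.14, 0.176, -3.064]
force: [0.5, 0.6, 1.0]
grip_width: 0.0
finger_force: 0.0
```

Request:
{"method": "servo_tool", "body": {"plan": [[0,0,0,0.3,0,0,0],[0,0,0,0.5,0,0,0],[0,0,0,0.5,0,0,0]]}}

```text
clock: 3.4
position: [0.5021, -0.0647, 0.1187]
tool_rot: [-3.14, 0.175, -3.064]
force: [-0.3, -0.4, 0.3]
grip_width: -0.0002
finger_force: 0.0
```

Request:
{"method": "servo_tool", "body": {"plan": [[0,0,0,0.2,0,0,0],[0,0,0,0.4,0,0,0],[0,0,0,0.4,0,0,0]]}}

```text
clock: 3.7
position: [0.5027, -0.0647, 0.1145]
tool_rot: [-3.14, 0.174, -3.064]
force: [-0.9, -0.2, 0.1]
grip_width: 0.0001
finger_force: 0.0
```

Request:
{"method": "servo_tool", "body": {"plan": [[0,0,0,0.2,0,0,0],[0,0,0,0.3,0,0,0],[0,0,0,0.3,0,0,0]]}}

```text
clock: 4.0
position: [0.5032, -0.0646, 0.1117]
tool_rot: [-3.14, 0.174, -3.064]
force: [0.5, 0.1, -0.3]
grip_width: 0.0003
finger_force: 0.0
```

Request:
{"method": "servo_tool", "body": {"plan": [[0,0,0,0.2,0,0,0],[0,0,0,0.3,0,0,0],[0,0,0,0.3,0,0,0]]}}

```text
clock: 4.3
position: [0.5037, -0.0646, 0.1087]
tool_rot: [-3.14, 0.174, -3.064]
force: [0.3, 0.1, -0.4]
grip_width: 0.0003
finger_force: 0.0
```

Request:
{"method": "servo_tool", "body": {"plan": [[0,0,0,0.2,0,0,0],[0,0,0,0.3,0,0,0],[0,0,0,0.3,0,0,0]]}}

```text
clock: 4.6
position: [0.5043, -0.0646, 0.1058]
tool_rot: [-3.14, 0.174, -3.064]
force: [0.7, 1.2, -1.0]
grip_width: -0.0002
finger_force: 0.0
```

Request:
{"method": "servo_tool", "body": {"plan": [[0,0,0,0.2,0,0,0],[0,0,0,0.3,0,0,0],[0,0,0,0.3,0,0,0]]}}

```text
clock: 4.9
position: [0.5047, -0.0645, 0.1028]
tool_rot: [-3.14, 0.174, -3.064]
force: [-0.2, 0.6, 0.1]
grip_width: -0.0001
finger_force: 0.0
```

Request:
{"method": "servo_tool", "body": {"plan": [[0,0,0,0.2,0,0,0],[0,0,0,0.2,0,0,0]]}}

```text
clock: 5.1
position: [0.5051, -0.0645, 0.1008]
tool_rot: [-3.14, 0.174, -3.064]
force: [0.0, -0.6, -0.1]
grip_width: -0.0003
finger_force: 0.0
```

Request:
{"method": "servo_tool", "body": {"plan": [[0,0,0,0.2,0,0,0],[0,0,0,0.2,0,0,0]]}}

```text
clock: 5.3
position: [0.5055, -0.0645, 0.0988]
tool_rot: [-3.14, 0.174, -3.064]
force: [-1.6, 0.8, 0.6]
grip_width: -0.0
finger_force: 0.0
```

Request:
{"method": "servo_tool", "body": {"plan": [[0,0,0,0.2,0,0,0],[0,0,0,0.2,0,0,0]]}}

```text
clock: 5.5
position: [0.5058, -0.0644, 0.0968]
tool_rot: [-3.14, 0.174, -3.064]
force: [-0.0, -0.3, 0.4]
grip_width: 0.0001
finger_force: 0.0
```

Request:
{"method": "servo_tool", "body": {"plan": [[0,0,0,0.2,0,0,0],[0,0,0,0.2,0,0,0]]}}

```text
clock: 5.7
position: [0.5062, -0.0644, 0.0949]
tool_rot: [-3.14, 0.174, -3.064]
force: [-0.3, -0.0, -0.0]
grip_width: 0.0002
finger_force: 0.0
```

Request:
{"method": "servo_tool", "body": {"plan": [[0,0,0,0.2,0,0,0],[0,0,0,0.2,0,0,0]]}}

```text
clock: 5.9
position: [0.5065, -0.0644, 0.0929]
tool_rot: [-3.14, 0.174, -3.064]
force: [-0.1, -0.8, -0.3]
grip_width: 0.0002
finger_force: 0.0
```

Run:
```python
from h import *
from workcell import bot
import cv2,pickle
s=bot.observe(); print(s["position"],s["force"])
f=bot.grab_frame("wrist"); cv2.imwrite("pics/w2.png",f["frame"])
```

```text
[ 0.50652718 -0.06437117  0.09290087] [-0.14952006 -0.77373587 -0.31493283]
```

View pics/w2.png

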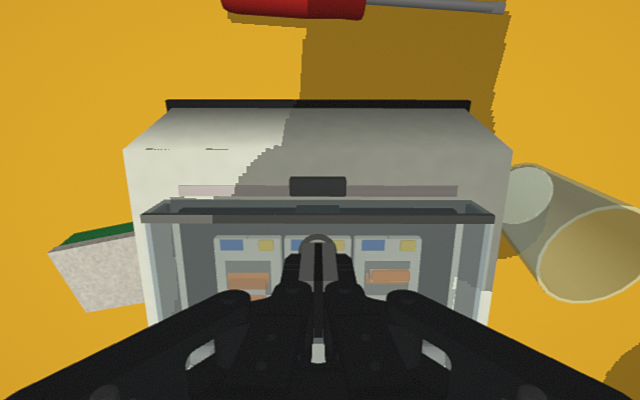

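The tip now covers the press mark at about (318,245). The cover's free edge spans (142,215) to (494,215), which gives a height check from its known 160 mm width.

Run:
```python
from h import *
from workcell import bot
s=bot.observe(); f=bot.grab_frame("wrist"); w=wcam(s,f)
for z in(.08,.085,.09,.1): 
    a,b=onz(w,(142,214),z),onz(w,(494,214),z); print(z,np.linalg.norm(a-b),(a+b)/2,onz(w,(318,243),z), np.arctan2(b[0]-a[0],-(b[1]-a[1])))
print(proj(w,s["position"]))
```

```text
0.08 0.19904856106235896 [ 0.50155929 -0.06573526  0.08      ] [ 0.52078788 -0.06416888  0.08      ] -3.0633247456372477
0.085 0.1933833543233708 [ 0.49893671 -0.06593268  0.085     ] [ 0.51761801 -0.06441089  0.085     ] -3.063324745637248
0.09 0.18771814758438277 [ 0.49631412 -0.06613011  0.09      ] [ 0.51444815 -0.06465289  0.09      ] -3.0633247456372477
0.1 0.1763877341064065 [ 0.49106894 -0.06652496  0.1       ] [ 0.50810843 -0.06513691  0.1       ] -3.063324745637248
[319.63849057 233.52861179]
```

Run:
```python
from h import *
from workcell import bot
import cv2,pickle
s1,f1=pickle.load(open("w1.pkl","rb"))
M=np.linalg.inv(f1["T_tool_cam"])
w=dict(mtx=f1["mtx"],R=M[:3,:3],t=M[:3,3])
for x in(-.011,0,.011):
  print(x,[proj(w,np.array([x,.0,-d])).round(0).tolist() for d in(0,.01,.02,.03,.05)])
a=cv2.imread("pics/w1.png")[140:280,200:410]; b=cv2.imread("pics/w2.png")[180:320,210:420]
cv2.imwrite("pics/c2.png",np.hstack([cv2.resize(i,(400,267),interpolation=cv2.INTER_CUBIC) for i in(a,b)]))
```

```text
-0.011 [[320.0, 252.0], [320.0, 260.0], [320.0, 269.0], [320.0, 279.0], [320.0, 303.0]]
0 [[320.0, 234.0], [320.0, 241.0], [320.0, 248.0], [320.0, 257.0], [320.0, 278.0]]
0.011 [[320.0, 214.0], [320.0, 220.0], [320.0, 227.0], [320.0, 235.0], [320.0, 253.0]]
```

View pics/c2.png

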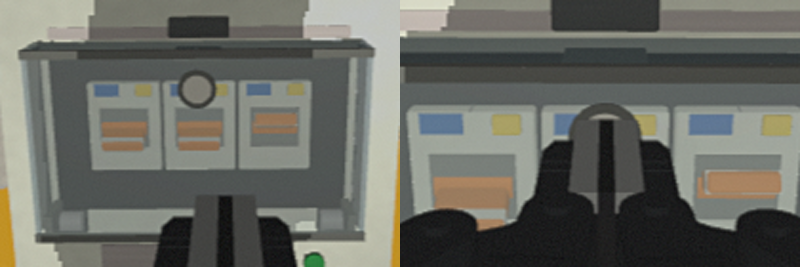

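Request:
{"method": "servo_tool", "body": {"plan": [[0,0,0,0.2,0,0,0],[0,0,0,0.2,0,0,0]]}}

```text
clock: 6.2
position: [0.5068, -0.0643, 0.0909]
tool_rot: [-3.14, 0.174, -3.064]
force: [-0.4, -0.1, 0.6]
grip_width: -0.0002
finger_force: 0.0
```

Request:
{"method": "servo_tool", "body": {"plan": [[0,0,0,0.2,0,0,0],[0,0,0,0.2,0,0,0]]}}

```text
clock: 6.4
position: [0.5072, -0.0643, 0.0889]
tool_rot: [-3.14, 0.174, -3.064]
force: [0.7, 0.4, -0.5]
grip_width: -0.0002
finger_force: 0.0
```

Run:
```python
from h import *
from workcell import bot
import cv2
s=bot.observe(); print(s["position"],s["force"],s["moment"],s["qpos"],s["grip_width"])
a=bot.grab_frame("scene")["frame"]; f=bot.grab_frame("wrist"); print(f["mtx"])
cv2.imwrite("pics/c3.png",np.hstack([cv2.resize(a[130:280,220:400],(480,400),interpolation=cv2.INTER_CUBIC),cv2.resize(f["frame"][180:300,250:346],(320,400),interpolation=cv2.INTER_CUBIC)]))
```

```text
[ 0.50719023 -0.06434659  0.08894885] [ 0.65798194  0.4037045  -0.46775107] [-0.02664609  0.13938515  0.01195007] [-0.14240086  0.44374972  0.20925981  2.1557286  -0.28748955  0.39105855
  1.94490416] -0.0002349391245799731
[[350.76725724   0.         317.91027844]
 [  0.         350.76725724 200.55542546]
 [  0.           0.           1.        ]]
```

View pics/c3.png

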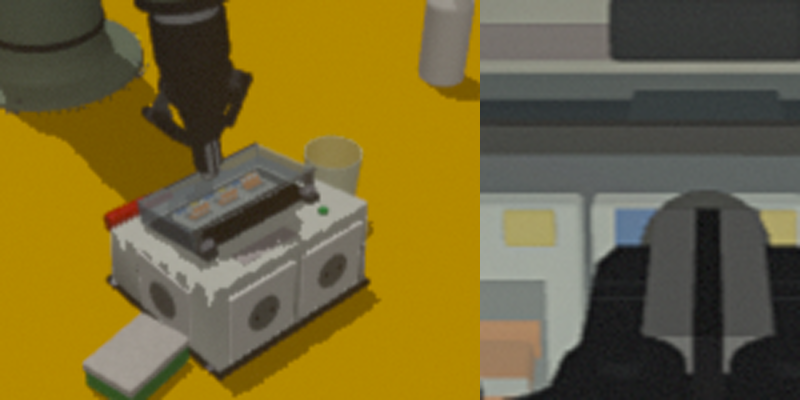

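The scene crop shows the fingertips right at the cover's top face, still without force. So the finger ends sit about 20 mm behind the reported TCP. I'll keep feeling downwards.

Request:
{"method": "servo_tool", "body": {"plan": [[0,0,0,0.2,0,0,0],[0,0,0,0.2,0,0,0]]}}

```text
clock: 6.7
position: [0.5076, -0.0643, 0.087]
tool_rot: [-3.14, 0.174, -3.064]
force: [-0.7, 0.2, 0.7]
grip_width: 0.0002
finger_force: 0.0
```

Request:
{"method": "servo_tool", "body": {"plan": [[0,0,0,0.2,0,0,0],[0,0,0,0.2,0,0,0]]}}

```text
clock: 6.9
position: [0.508, -0.0643, 0.0851]
tool_rot: [-3.14, 0.175, -3.064]
force: [0.0, -0.2, -0.1]
grip_width: -0.0003
finger_force: 0.5
```

Request:
{"method": "servo_tool", "body": {"plan": [[0,0,0,0.2,0,0,0],[0,0,0,0.2,0,0,0]]}}

```text
clock: 7.1
position: [0.5081, -0.0643, 0.0831]
tool_rot: [-3.14, 0.174, -3.064]
force: [-1.7, 0.3, 1.3]
grip_width: -0.0002
finger_force: 0.8
```

Request:
{"method": "servo_tool", "body": {"plan": [[0,0,0,0.1,0,0,0],[0,0,0,0.2,0,0,0],[0,0,0,0.2,0,0,0]]}}

```text
clock: 7.4
position: [0.5085, -0.0643, 0.0811]
tool_rot: [-3.14, 0.174, -3.064]
force: [-1.4, 0.0, 1.6]
grip_width: -0.0002
finger_force: 0.9
```

Request:
{"method": "servo_tool", "body": {"plan": [[0,0,0,0.1,0,0,0],[0,0,0,0.2,0,0,0],[0,0,0,0.2,0,0,0]]}}

```text
clock: 7.7
position: [0.5089, -0.0643, 0.0798]
tool_rot: [-3.141, 0.175, -3.064]
force: [-10.2, 0.6, 20.6]
grip_width: 0.0002
finger_force: 11.0
```

Inner stop reached (20 N). I'll release quickly, up and to the front.

Request:
{"method": "servo_tool", "body": {"plan": [[0,2,0,-4,0,0,0],[0,5,0,-8,0,0,0],[0,7,0,-12,0,0,0],[0,8,0,-16,0,0,0],[0,8,0,-18,0,0,0],[0,8,0,-18,0,0,0],[0,8,0,-18,0,0,0],[0,8,0,-18,0,0,0],[0,8,0,-18,0,0,0]]}}

```text
clock: 8.6
position: [0.399, -0.0726, 0.2418]
tool_rot: [-3.14, 0.173, -3.064]
force: [-0.1, 0.1, 0.3]
grip_width: -0.0
finger_force: 0.0
```

Request:
{"method": "servo_tool", "body": {"plan": [[0,0,0,0,0,0,0],[0,0,0,0,0,0,0],[0,0,0,0,0,0,0],[0,0,0,0,0,0,0],[0,0,0,0,0,0,0],[0,0,0,0,0,0,0],[0,0,0,0,0,0,0],[0,0,0,0,0,0,0]]}}

```text
clock: 9.4
position: [0.3993, -0.0725, 0.2427]
tool_rot: [-3.14, 0.175, -3.064]
force: [-0.0, -0.4, 0.1]
grip_width: -0.0
finger_force: 0.0
```

Run:
```python
from h import *
from workcell import bot
import cv2,pickle
s=bot.observe(); print(s["position"],s["tool_rot"],s["force"])
f=bot.grab_frame("wrist"); a=bot.grab_frame("scene")["frame"]; pickle.dump((s,f),open("w3.pkl","wb"))
cv2.imwrite("pics/c4.png",np.hstack([cv2.resize(f["frame"][60:310,130:510],(520,342)),cv2.resize(a[140:270,230:370],(280,342))[:, :280]]))
w=wcam(s,f); print(proj(w,s["position"]))
```

```text
[ 0.39926192 -0.07250604  0.24271895] [-3.1403617   0.17456354 -3.06403568] [-0.02460263 -0.42353757  0.06173566]
[319.63856924 233.52925263]
```

View pics/c4.png

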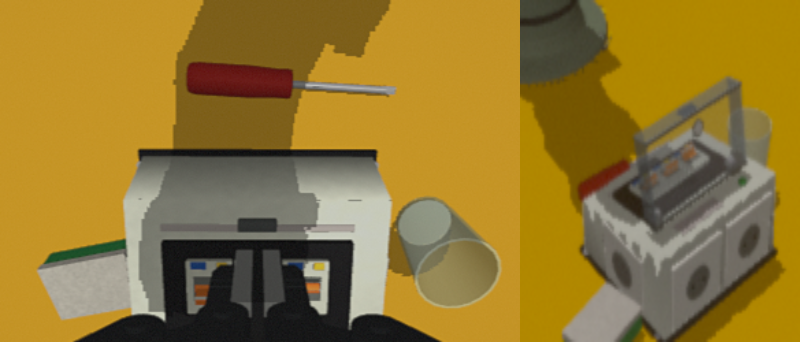

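The cover is fully open (right panel). The levers are seen at about crop (202,292) and (314,290). To settle the heights, I'll triangulate the blue and orange blobs from the two wrist views.

Run:
```python
import pickle,cv2
from h import *
d=pickle.load(open("d0.pkl","rb"))
for k in("w1","w3"):
    s,f=pickle.load(open(k+".pkl","rb")); w=wcam(s,f)
    h=cv2.cvtColor(f["frame"],cv2.COLOR_BGR2HSV)
    for nm,m in(("blue",cv2.inRange(h,(100,60,40),(130,255,255))),("orange",cv2.inRange(h,(3,70,90),(17,255,255)))):
        n,l,st,c=cv2.connectedComponentsWithStats(m)
        for i in range(1,n):
            if st[i,4]>25 and 150<c[i,1]<320 and 225<c[i,0]<420: print(k,nm,st[i],c[i].round(1))
# fingertip seen in scene at TCP z .0889
p=np.array([.5072,-.0643,.0889]); zt=tool(.077,10).apply([0,0,1])
print([ (e,proj(d["scene"],p-e*zt).round(1)) for e in(0,.01,.02,.03,.04)])
```

```text
w1 blue [250 184  12   7  74] [255.4 187.1]
w1 blue [330 184  12   6  72] [335.5 186.5]
w1 orange [333 200  23  10 201] [344.2 204.4]
w1 orange [253 204  24   8 182] [264.9 207.4]
w1 orange [293 204  23   8 180] [304.1 207.4]
w1 orange [254 214  21   5  97] [264.3 216.2]
w1 orange [294 214  21   5 105] [304. 216.]
w3 blue [269 251  11   6  56] [273.9 253.9]
w3 blue [340 252  12   5  35] [346.7 253.3]
w3 orange [353 266  11   9  88] [358.3 269.9]
w3 orange [272 268  11   9  85] [276.6 271.7]
w3 orange [272 279   9   4  31] [275.9 280.4]
[(0, array([299.6, 204.6])), (0.01, array([299.2, 201.5])), (0.02, array([298.7, 198.4])), (0.03, array([298.2, 195.2])), (0.04, array([297.7, 192.1]))]
```

Run:
```python
import pickle
from h import *
W={}
for k in("w1","w3"):
    s,f=pickle.load(open(k+".pkl","rb")); W[k]=wcam(s,f)
for n,a,b in(("blueR",(255.4,187.1),(274.2,253.9)),("blueL?",(335.5,186.5),(346.2,253.3)),("tripped top row",(333,200),(353,265.5)),("tripped L edge",(344.2,204.4),(364.,269.9)),("on",(254,207.4),(272.5,271.7))):
    print(n,tri(ray(W["w1"],a),ray(W["w3"],b)))
for u in((333.5,204.4),(355.5,204.4)): print(onz(W["w1"],u,.115))
```

```text
blueR (array([ 0.51288752, -0.11042906,  0.09975228]), np.float64(3.8648445577441324e-05))
blueL? (array([ 0.50832181, -0.03572341,  0.09684739]), np.float64(0.0008147650655896239))
tripped top row (array([ 0.51148431, -0.03422472,  0.11609661]), np.float64(0.009883040339677658))
tripped L edge (array([ 0.51270316, -0.02394966,  0.12079811]), np.float64(0.01081744750607252))
on (array([ 0.53077087, -0.11092914,  0.10629155]), np.float64(0.0002609047210024667))
[ 0.51834938 -0.03785164  0.115     ]
[ 0.51699568 -0.01808313  0.115     ]
```

```bash
cat >> h.py <<'E'
psi=.077; e=.031
C=np.array([.5079,-.0643,.0857]); F0=C+(-e)*tool(psi,10).apply([0,0,1])
Rd=(Ro.from_euler('z',psi)*Ro.from_euler('y',-10,degrees=True)).as_matrix()  # deck axes: a to hinge, y left, n up
H=F0-Rd@np.array([-.072,0,.021])
def tcp(a,y,n,tilt): return H+Rd@np.array([a,y,n])/1.+e*tool(psi,tilt).apply([0,0,1])
def go(a,y,n,tilt):
    from workcell import bot
    return rel(bot.observe(),tcp(a,y,n,tilt),tool(psi,tilt))
E
python3 - <<'E'
from h import *
print(H,tcp(-.085,.037,.0055,20))
for q in((-.085,.037,.06,20),(-.085,.037,.012,20)): print(go(*q))
E
```

```text
[ 0.57686472 -0.0589792   0.10805075] [ 0.50017688 -0.0277859   0.06957662]
(array([-7.24,  3.7 , 13.4 ]), array([ -0.1, -10. ,   0. ]))
(array([-7.24,  3.7 , 18.2 ]), array([ -0.1, -10. ,   0. ]))
```

Request:
{"method": "servo_tool", "body": {"plan": [[0,0,2,2,0,-5,0],[0,-2,3.7,4,0,-10,0],[0,-5,3.7,7,0,-10,0],[0,-7.2,3.7,10,0,-10,0],[0,-7.2,3.7,13.4,0,-10,0],[0,-7.2,3.7,15.5,0,-10,0],[0,-7.2,3.7,16.5,0,-10,0],[0,-7.2,3.7,16.5,0,-10,0],[0,-7.2,3.7,16.5,0,-10,0]]}}

```text
clock: 10.4
position: [0.4971, -0.028, 0.0962]
tool_rot: [3.14, 0.341, -3.073]
force: [0.1, 0.3, 0.7]
grip_width: -0.0003
finger_force: 0.0
```

Run:
```python
from h import *
from workcell import bot
import cv2
s=bot.observe(); print(s["position"],s["tool_rot"],s["force"])
for q in((-.085,.037,.0055,20),(-.07,.037,.0055,20),(-.06,.037,.0055,20)): print(go(*q))
f=bot.grab_frame("wrist")["frame"]; a=bot.grab_frame("scene")["frame"]
cv2.imwrite("pics/c5.png",np.hstack([cv2.resize(f[130:330,190:430],(420,350)),cv2.resize(a[140:270,230:370],(377,350))]))
```

```text
[ 0.49708367 -0.02803086  0.09620927] [ 3.13983235  0.3406009  -3.0725002 ] [0.13071108 0.27615336 0.65514182]
(array([ 0.6 , -0.  ,  2.61]), array([-0.1, -0.5, -0.4]))
(array([-0.88,  0.01,  2.86]), array([-0.1, -0.5, -0.4]))
(array([-1.87,  0.02,  3.03]), array([-0.1, -0.5, -0.4]))
```

View pics/c5.png

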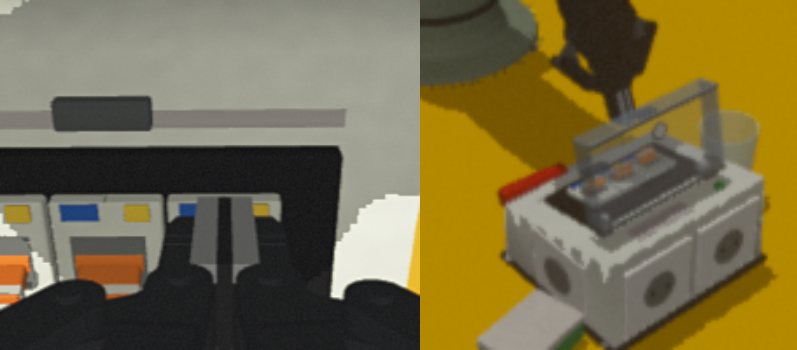

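The finger is centred on the tripped breaker, between its stickers at crop (190,210) and (262,210), and is clear of the open cover. I'll go down in front of the lever.

Request:
{"method": "servo_tool", "body": {"plan": [[0,0.6,0,0.8,0,0,0],[0,0.6,0,1.6,0,0,0],[0,0.6,0,2.1,0,0,0],[0,0.6,0,2.5,0,0,0],[0,0.6,0,2.5,0,0,0]]}}

```text
clock: 11.0
position: [0.5044, -0.0278, 0.0827]
tool_rot: [3.14, 0.323, -3.065]
force: [-0.0, -0.1, -0.5]
grip_width: 0.0001
finger_force: 0.0
```

Request:
{"method": "servo_tool", "body": {"plan": [[0,-0.4,0,0.07,0,0,0],[0,-0.8,0,0.14,0,0,0],[0,-0.8,0,0.14,0,0,0]]}}

```text
clock: 11.3
position: [0.5129, -0.027, 0.0845]
tool_rot: [3.14, 0.324, -3.065]
force: [-0.4, 0.2, 0.3]
grip_width: -0.0005
finger_force: 0.0
```

Request:
{"method": "servo_tool", "body": {"plan": [[0,-0.2,0,0.03,0,0,0],[0,-0.4,0,0.07,0,0,0],[0,-0.4,0,0.07,0,0,0]]}}

```text
clock: 11.6
position: [0.5165, -0.0267, 0.0849]
tool_rot: [3.14, 0.324, -3.066]
force: [0.1, -0.2, -0.6]
grip_width: 0.0001
finger_force: 0.0
```

Run:
```python
from h import *
from workcell import bot
s=bot.observe(); print(s["qpos"].round(3),s["position"],s["tool_rot"])
zt=Ro.from_euler('xyz',s["tool_rot"]).apply([0,0,1]); F=s["position"]-e*zt
print("deck a,y,n",Rd.T@(F-H),np.degrees(np.arcsin(zt[0])))
```

```text
[-0.315  0.44   0.326  2.282 -0.926  0.188  2.499] [ 0.51649384 -0.02670889  0.08493741] [ 3.13962602  0.32377264 -3.06554683]
deck a,y,n [-0.06545581  0.0367671   0.01791435] 18.486182121051446
```

The arm ran into its wrist range (q6, q7), so I'll use a 10 degree tilt, as for the press. First raise and move back, then go down again.

Run:
```python
from h import *
for q in((-.08,.037,.05,10),(-.08,.037,.02,10)): print(go(*q))
```

```text
(array([ 1.42,  0.02, -3.42]), array([ 0.1,  8.6, -0. ]))
(array([ 1.87,  0.02, -0.46]), array([ 0.1,  8.6, -0. ]))
```

Request:
{"method": "servo_tool", "body": {"plan": [[0,1.5,0,-2,0,0,0],[0,1.5,0,-4,0,4,0],[0,1.5,0,-4,0,9,0],[0,1.5,0,-4,0,9,0],[0,1.5,0,-4,0,9,0]]}}

```text
clock: 12.1
position: [0.4898, -0.0282, 0.1176]
tool_rot: [3.141, 0.168, -3.063]
force: [0.4, -0.9, -0.5]
grip_width: 0.0
finger_force: 0.0
```

Run:
```python
from h import *
from workcell import bot
s=bot.observe(); print(s["qpos"].round(2),s["position"],s["tool_rot"])
for q in((-.08,.037,.05,10),(-.08,.037,.02,10),(-.08,.037,.005,10)): print(go(*q))
```

```text
[-0.61  0.45  0.72  2.2  -0.67  0.52  2.25] [ 0.48984996 -0.02824937  0.11764164] [ 3.14051136  0.16817918 -3.06323638]
(array([-0.15, -0.03,  0.51]), array([ 0.1, -0.4,  0.1]))
(array([-0.17, -0.04,  3.51]), array([ 0.1, -0.4,  0.1]))
(array([-0.18, -0.04,  5.01]), array([ 0.1, -0.4,  0.1]))
```

Request:
{"method": "servo_tool", "body": {"plan": [[0,-0.2,0,1.5,0,0,0],[0,-0.2,0,3,0,0,0],[0,-0.2,0,4,0,0,0],[0,-0.2,0,4.6,0,0,0],[0,-0.2,0,5,0,0,0],[0,-0.2,0,5,0,0,0],[0,-0.2,0,5,0,0,0]]}}

```text
clock: 12.8
position: [0.4996, -0.0282, 0.0693]
tool_rot: [3.14, 0.167, -3.066]
force: [-0.0, -0.2, -0.2]
grip_width: -0.0001
finger_force: 0.0
```

```bash
cat > st.py <<'E'
from h import *
from workcell import bot
s=bot.observe(); zt=Ro.from_euler('xyz',s["tool_rot"]).apply([0,0,1])
print(s["clock"],s["qpos"].round(2),"a,y,n",(1000*Rd.T@(s["position"]-e*zt-H)).round(1),"tilt",np.degrees(np.arcsin(zt[0])).round(1),s["force"].round(1))
E
python3 st.py
```

```text
12.8 [-0.49  0.54  0.57  2.2  -0.8   0.42  2.36] a,y,n [-80.1  36.6   5.8] tilt 9.5 [-0.  -0.2 -0.2]
```

In place at 5.8 mm. Now I'll push towards the hinge.

Request:
{"method": "servo_tool", "body": {"plan": [[0,-0.4,0,0,0,0,0],[0,-0.8,0,0,0,0,0],[0,-1,0,0,0,0,0],[0,-1,0,0,0,0,0]]}}

```text
clock: 13.2
position: [0.5096, -0.0272, 0.0707]
tool_rot: [3.14, 0.166, -3.065]
force: [0.4, -0.7, -1.6]
grip_width: 0.0005
finger_force: 0.0
```

Request:
{"method": "servo_tool", "body": {"plan": [[0,-0.2,0,0,0,0,0],[0,-0.4,0,0,0,0,0],[0,-0.4,0,0,0,0,0]]}}

```text
clock: 13.5
position: [0.5135, -0.027, 0.0714]
tool_rot: [3.14, 0.166, -3.065]
force: [-1.6, -0.2, 0.6]
grip_width: -0.0
finger_force: 1.1
```

Request:
{"method": "servo_tool", "body": {"plan": [[0,-0.2,0,0,0,0,0],[0,-0.4,0,0,0,0,0],[0,-0.4,0,0,0,0,0]]}}

```text
clock: 13.8
position: [0.5177, -0.0267, 0.0721]
tool_rot: [3.14, 0.167, -3.065]
force: [-1.9, 0.3, 0.5]
grip_width: -0.0002
finger_force: 0.6
```

Request:
{"method": "servo_tool", "body": {"plan": [[0,-0.2,0,0,0,0,0],[0,-0.3,0,0,0,0,0],[0,-0.3,0,0,0,0,0]]}}

```text
clock: 14.1
position: [0.5205, -0.0265, 0.0726]
tool_rot: [3.14, 0.167, -3.065]
force: [-1.6, -1.1, 1.1]
grip_width: -0.0002
finger_force: 0.7
```

Request:
{"method": "servo_tool", "body": {"plan": [[0,-0.2,0,0,0,0,0],[0,-0.2,0,0,0,0,0]]}}

```text
clock: 14.3
position: [0.5216, -0.0264, 0.0726]
tool_rot: [3.139, 0.165, -3.066]
force: [-5.3, -0.5, 2.0]
grip_width: 0.0003
finger_force: 3.1
```

Request:
{"method": "servo_tool", "body": {"plan": [[0,-0.1,0,0,0,0,0],[0,-0.2,0,0,0,0,0],[0,-0.2,0,0,0,0,0]]}}

```text
clock: 14.6
position: [0.5219, -0.0263, 0.0725]
tool_rot: [3.139, 0.163, -3.066]
force: [-17.3, -2.3, 7.4]
grip_width: 0.0003
finger_force: 8.8
```

```bash
python3 st.py
```

```text
14.6 [-0.5   0.57  0.59  2.14 -0.78  0.46  2.33] a,y,n [-57.3  36.7   5. ] tilt 9.3 [-17.3  -2.3   7.4]
```

Lever at its stop, where predicted. I'll retreat to the front and then up.

Request:
{"method": "servo_tool", "body": {"plan": [[0,1.5,0,0,0,0,0],[0,3,0,0,0,0,0],[0,4,0,-3,0,0,0],[0,5,0,-7,0,0,0],[0,6,0,-11,0,0,0],[0,6,0,-15,0,0,0],[0,6,0,-18,0,0,0],[0,6,0,-18,0,0,0],[0,6,0,-18,0,0,0]]}}

```text
clock: 15.5
position: [0.4363, -0.0325, 0.2419]
tool_rot: [3.137, 0.169, -3.064]
force: [0.4, 0.3, 1.0]
grip_width: 0.0002
finger_force: 0.0
```

```bash
python3 - <<'E'
from h import *
from workcell import bot
import cv2,pickle
s=bot.observe(); f=bot.grab_frame("wrist"); pickle.dump((s,f),open("w4.pkl","wb")); t=bot.grab_frame("top")
for nm,fr in(("w",f["frame"]),("top",t["frame"])):
    h=cv2.cvtColor(fr,cv2.COLOR_BGR2HSV); m=cv2.inRange(h,(3,70,70),(17,255,255))
    n,l,st,c=cv2.connectedComponentsWithStats(m)
    for i in range(1,n):
        if st[i,4]>12 and 180<c[i,1]<330 and 225<c[i,0]<440: print(nm,st[i],c[i].round(1))
cv2.imwrite("pics/w4.png",f["frame"])
E
python3 st.py
```

```text
w [232 237  23   9 184] [243.  240.5]
w [269 237  23   9 183] [279.8 240.5]
w [306 237  23   6 138] [317.  239.5]
w [231 248  21   4  82] [241.2 249.5]
w [269 248  21   4  82] [279.  249.5]
top [335 210   8   5  37] [338.6 212.2]
top [348 210   7   5  35] [351. 212.]
15.6 [-1.12  0.11  1.18  2.18 -0.19  0.76  1.82] a,y,n [-113.4   37.1  185.6] tilt 9.5 [ 0.6 -0.2 -0.4]
```

View pics/w4.png

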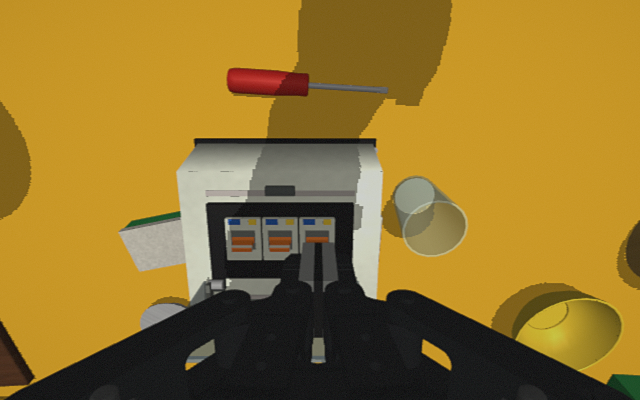

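All three levers are in line: their tops are at row 237, in columns 243, 280 and 317. Next I'll go over and behind the open cover.

```bash
cat >> h.py <<'E'
def lv(x,z,tilt,y=0):
    from workcell import bot
    p=H+Ro.from_euler('z',psi).apply([x,y,z])+e*tool(psi,tilt).apply([0,0,1])
    return rel(bot.observe(),p,tool(psi,tilt))
E
python3 - <<'E'
from h import *
for q in((-.08,.18,5),(.05,.18,0),(.05,.075,0)): print(lv(*q))
E
```

```text
(array([-6.34, -3.71, -0.63]), array([0.2, 4.6, 0. ]))
(array([-18.89,  -3.72,   1.5 ]), array([0.2, 9.6, 0. ]))
(array([-17.14,  -3.75,  11.85]), array([0.2, 9.6, 0. ]))
```

Request:
{"method": "servo_tool", "body": {"plan": [[0,-3,-2,-1,0,2,0],[0,-6,-3.7,-1,0,4,0],[0,-10,-3.7,-1,0,6,0],[0,-14,-3.7,0,0,8,0],[0,-18,-3.7,1,0,9.6,0],[0,-18.9,-3.7,1.5,0,9.6,0],[0,-18.9,-3.7,1.5,0,9.6,0],[0,-18.9,-3.7,1.5,0,9.6,0]]}}

```text
clock: 16.4
position: [0.6256, -0.0569, 0.256]
tool_rot: [3.139, -0.003, -3.067]
force: [-0.1, 0.8, -0.2]
grip_width: 0.0
finger_force: 0.0
```

```bash
python3 st.py
python3 - <<'E'
from h import *
for q in((.05,.075,0),(.025,.077,0)): print(lv(*q))
E
```

```text
16.4 [-0.55  0.64  0.91  1.55 -0.53  1.22  2.1 ] a,y,n [ 79.2  -1.7 167.8] tilt -0.2 [-0.1  0.8 -0.2]
(array([-0.15,  0.14, 10.4 ]), array([ 0.1, -0.2, -0.1]))
(array([ 2.35,  0.14, 10.2 ]), array([ 0.1, -0.2, -0.1]))
```

Now down behind the cover, then towards it. Tool axes: +x is to the front, +z is down.

Request:
{"method": "servo_tool", "body": {"plan": [[0,0,0,3.5,0,0,0],[0,0,0,7,0,0,0],[0,0,0,9.5,0,0,0],[0,0,0,10.2,0,0,0],[0,0,0,10.2,0,0,0]]}}

```text
clock: 16.9
position: [0.6258, -0.0556, 0.1554]
tool_rot: [3.139, -0.001, -3.065]
force: [-0.4, 0.2, 0.5]
grip_width: 0.0001
finger_force: 0.0
```

Request:
{"method": "servo_tool", "body": {"plan": [[0,1.2,0,0,0,0,0],[0,2.4,0,0,0,0,0],[0,2.4,0,0,0,0,0]]}}

```text
clock: 17.2
position: [0.6021, -0.0578, 0.1571]
tool_rot: [3.139, 0.001, -3.066]
force: [1.1, 0.3, -0.1]
grip_width: -0.0002
finger_force: 0.0
```

```bash
python3 st.py
python3 - <<'E'
from h import *
for ph in(70,60,50,40,30,20,10,0,-5):
    r=np.radians(ph); P=.074*np.array([-np.cos(r),np.sin(r)])+.021*np.array([np.sin(r),np.cos(r)])
    print(ph,lv(P[0]+.0075,P[1],0))
E
```

```text
17.2 [-0.53  0.7   0.85  1.73 -0.61  1.    2.18] a,y,n [38.8 -0.8 74.5] tilt 0.0 [ 1.1  0.3 -0.1]
70 (array([2.34, 0.07, 0.33]), array([ 0.1,  0. , -0.1]))
60 (array([3.66, 0.07, 0.55]), array([ 0.1,  0. , -0.1]))
50 (array([4.93, 0.06, 0.98]), array([ 0.1,  0. , -0.1]))
40 (array([6.1 , 0.06, 1.64]), array([ 0.1,  0. , -0.1]))
30 (array([7.14, 0.06, 2.48]), array([ 0.1,  0. , -0.1]))
20 (array([8.02, 0.05, 3.5 ]), array([ 0.1,  0. , -0.1]))
10 (array([8.7 , 0.05, 4.65]), array([ 0.1,  0. , -0.1]))
0 (array([9.18, 0.05, 5.9 ]), array([ 0.1,  0. , -0.1]))
-5 (array([9.34, 0.04, 6.55]), array([ 0.1,  0. , -0.1]))
```

Request:
{"method": "servo_tool", "body": {"plan": [[0,1.2,0,0.1,0,0,0],[0,2.3,0,0.3,0,0,0],[0,3,0,0.4,0,0,0],[0,3.7,0,0.55,0,0,0],[0,4.3,0,0.75,0,0,0],[0,4.9,0,1,0,0,0],[0,5.5,0,1.3,0,0,0],[0,6.1,0,1.65,0,0,0],[0,6.1,0,1.65,0,0,0]]}}

```text
clock: 18.1
position: [0.5407, -0.0621, 0.1383]
tool_rot: [3.139, -0.002, -3.065]
force: [-0.1, 0.4, 0.4]
grip_width: -0.0001
finger_force: 0.4
```

```bash
python3 st.py
python3 - <<'E'
from h import *
for ph,t in((30,0),(20,2),(10,4),(0,7),(-5,10)):
    r=np.radians(ph); P=.074*np.array([-np.cos(r),np.sin(r)])+.021*np.array([np.sin(r),np.cos(r)])
    print(ph,lv(P[0]+.0075*(1-t/10),P[1],t))
print([go(a,0,n,10) for a,n in((-.073,.025),(-.073,.015))])
from workcell import bot
import cv2
h=cv2.cvtColor(bot.grab_frame("top")["frame"],cv2.COLOR_BGR2HSV)
E
```

```text
18.1 [-0.57  0.63  0.85  1.9  -0.61  0.89  2.23] a,y,n [-25.   -0.4  66.6] tilt -0.1 [-0.1  0.4  0.4]
30 (array([0.98, 0.03, 0.61]), array([ 0.1, -0.1, -0. ]))
20 (array([1.9 , 0.02, 1.62]), array([ 0.1, -2.1, -0. ]))
10 (array([2.63, 0.02, 2.77]), array([ 0.1, -4.1, -0.1]))
0 (array([3.16, 0.02, 4.01]), array([ 0.1, -7.1, -0.1]))
-5 (array([3.38, 0.02, 4.64]), array([  0.1, -10.1,  -0.1]))
[(array([3.45, 0.01, 4.89]), array([  0.1, -10.1,  -0.1])), (array([3.27, 0.01, 5.87]), array([  0.1, -10.1,  -0.1]))]
```

Request:
{"method": "servo_tool", "body": {"plan": [[0,0.5,0,0.3,0,0,0],[0,1,0,0.6,0,0,0],[0,1.5,0,1.1,0,-1,0],[0,1.9,0,1.6,0,-2,0],[0,2.3,0,2.2,0,-3,0],[0,2.6,0,2.8,0,-4,0],[0,2.9,0,3.4,0,-5.5,0],[0,3.2,0,4,0,-7,0],[0,3.4,0,4.6,0,-10,0],[0,3.4,0,4.6,0,-10,0]]}}

```text
clock: 19.15
position: [0.5057, -0.0648, 0.0923]
tool_rot: [3.139, 0.173, -3.067]
force: [-0.1, 0.1, 1.0]
grip_width: -0.0001
finger_force: 0.5
```

```bash
python3 st.py
python3 - <<'E'
from h import *
print([go(a,0,n,10) for a,n in((-.073,.021),(-.073,.015))])
E
```

```text
19.15 [-0.48  0.53  0.68  2.17 -0.81  0.5   2.45] a,y,n [-73.   -0.4  27.8] tilt 9.9 [-0.1  0.1  1. ]
[(array([-0.  ,  0.03,  0.68]), array([ 0.1, -0.1, -0.1])), (array([-0.01,  0.03,  1.28]), array([ 0.1, -0.1, -0.1]))]
```

Request:
{"method": "servo_tool", "body": {"plan": [[0,0,0,0.3,0,0,0],[0,0,0,0.6,0,0,0],[0,0,0,0.9,0,0,0],[0,0,0,1.1,0,0,0],[0,0,0,1.1,0,0,0]]}}

```text
clock: 19.65
position: [0.5097, -0.0644, 0.0817]
tool_rot: [3.14, 0.173, -3.065]
force: [-2.0, 1.0, 1.2]
grip_width: -0.0001
finger_force: 0.8
```

Request:
{"method": "servo_tool", "body": {"plan": [[0,0,0,0.1,0,0,0],[0,0,0,0.2,0,0,0],[0,0,0,0.2,0,0,0]]}}

```text
clock: 19.95
position: [0.51, -0.0644, 0.0803]
tool_rot: [3.139, 0.174, -3.066]
force: [-6.2, 1.3, 11.4]
grip_width: 0.0001
finger_force: 6.4
```

Request:
{"method": "servo_tool", "body": {"plan": [[0,0,0,0.1,0,0,0],[0,0,0,0.1,0,0,0],[0,0,0,-0.3,0,0,0],[0,0,0,-0.7,0,0,0],[0,0,0,-1.5,0,0,0],[0,0,0,-4,0,0,0],[0,0,0,-8,0,0,0],[0,2,0,-12,0,0,0],[0,4,0,-15,0,0,0],[0,4,0,-16,0,0,0]]}}

```text
clock: 20.95
position: [0.4415, -0.0703, 0.2319]
tool_rot: [3.137, 0.174, -3.067]
force: [0.7, 0.8, 0.2]
grip_width: -0.0001
finger_force: 0.0
```

Request:
{"method": "servo_tool", "body": {"plan": [[0,0,0,0,0,0,0],[0,0,0,0,0,0,0],[0,0,0,0,0,0,0],[0,0,0,0,0,0,0],[0,0,0,0,0,0,0],[0,0,0,0,0,0,0]]}}

```text
clock: 21.55
position: [0.4431, -0.0701, 0.2305]
tool_rot: [3.14, 0.173, -3.066]
force: [-0.2, 0.6, 0.2]
grip_width: -0.0002
finger_force: 0.0
```

Run:
```python
from h import *
from workcell import bot
import cv2,pickle
d=pickle.load(open("d0.pkl","rb"))
s=bot.observe(); f=bot.grab_frame("wrist"); a=bot.grab_frame("scene")["frame"]; w=wcam(s,f)
# difference to the start picture around console, and where it is
df=cv2.absdiff(a,d["scene"]["frame"]).max(2)[150:265,225:370]; print("scene diff >40 px:",(df>40).sum(), np.argwhere(df>40).mean(0)+[150,225] if (df>40).any() else "")
h=cv2.cvtColor(f["frame"],cv2.COLOR_BGR2HSV); m=cv2.inRange(h,(3,60,60),(17,255,255))
n,l,st,c=cv2.connectedComponentsWithStats(m)
for i in range(1,n):
    if st[i,4]>25 and 180<c[i,1]<330 and 225<c[i,0]<440: print(st[i],c[i].round(1))
print("mark latched expected at",proj(w,H+Rd@np.array([-.074,0,.021])),"edge",[proj(w,H+Rd@np.array([-.092,y,.021])).round(0) for y in(-.08,.08)])
cv2.imwrite("pics/end.png",np.hstack([f["frame"][100:300,150:450],cv2.resize(a[140:270,230:370],(215,200))])); print(s["position"],s["force"])
g=cv2.cvtColor(f["frame"],cv2.COLOR_BGR2GRAY); cir=cv2.HoughCircles(g,cv2.HOUGH_GRADIENT,1,20,param1=80,param2=14,minRadius=6,maxRadius=16); print([q for q in cir[0].round(0).tolist() if 220<q[0]<420 and 120<q[1]<300] if cir is not None else None)
```

```text
scene diff >40 px: 2499 [179.39935974 312.63865546]
[269 239  23   9 200] [280.  242.9]
[307 239  23   4  90] [318.2 240.5]
[346 239  23   9 199] [356.8 242.9]
[270 250  21   5  82] [279.8 251.6]
[348 250  20   4  80] [357.5 251.5]
mark latched expected at [319.7586728  223.27121552] edge [array([230., 204.]), array([410., 204.])]
[ 0.44312361 -0.07014414  0.23049954] [-0.21992406  0.55283314  0.16789346]
[[318.0, 226.0, 7.0], [246.0, 220.0, 15.0]]
```

No picture views are left, so I'll move the hand aside and compare the console numerically with the first pictures.

Request:
{"method": "servo_tool", "body": {"plan": [[0,0,0,-4,0,0,0],[0,0,3,-8,0,0,0],[0,0,7,-10,0,0,0],[0,0,12,-10,0,0,0],[0,0,16,-10,0,0,0],[0,0,20,-10,0,0,0],[0,0,24,-10,0,0,0],[0,0,26,-10,0,0,0],[0,0,26,-10,0,0,0]]}}

```text
clock: 22.55
position: [0.4054, 0.1915, 0.3294]
tool_rot: [3.141, 0.173, -3.061]
force: [-0.1, -1.4, 0.0]
grip_width: 0.0001
finger_force: 0.0
```

Run:
```python
from h import *
from workcell import bot
import cv2,pickle
d=pickle.load(open("d0.pkl","rb"))
s=bot.observe(); print(s["clock"],s["position"],s["force"].round(1),s["qpos"].round(2))
for k,(r0,r1,c0,c1) in(("top",(175,245,300,376)),("scene",(180,265,255,362))):
    a=bot.grab_frame(k)["frame"]; cv2.imwrite(f"pics/end_{k}.png",a)
    g=lambda i:cv2.GaussianBlur(cv2.cvtColor(i,cv2.COLOR_BGR2GRAY)[r0:r1,c0:c1],(0,0),1).astype(float)
    A,B=g(a),g(d[k]["frame"]); m=np.abs(A-B)>25
    print(k,"changed",m.sum(),"of",m.size,"corr",np.corrcoef(A.ravel(),B.ravel())[0,1].round(3))
    n,l,st,c=cv2.connectedComponentsWithStats(m.astype(np.uint8))
    print([(st[i,:4]+[c0,r0,0,0]).tolist() for i in range(1,n) if st[i,4]>8])
    if k=="top":
        for n_,i in(("before",d[k]["frame"]),("now",a)):
            p=cv2.cvtColor(i,cv2.COLOR_BGR2GRAY)[219:226,336:344]; y,x=np.unravel_index(p.argmax(),p.shape); print(n_,"mark max",p.max(),x+336,y+219)
            hs=cv2.inRange(cv2.cvtColor(i,cv2.COLOR_BGR2HSV),(3,70,70),(17,255,255)); n,l,st,c=cv2.connectedComponentsWithStats(hs[205:222,315:365]); print([(c[j]+[315,205]).round(1).tolist() for j in range(1,n) if st[j,4]>8])
```

```text
22.55 [0.4054494  0.19146914 0.32938281] [-0.1 -1.4  0. ] [-1.28 -0.03  0.62  2.    0.13  1.03  0.94]
top changed 249 of 5320 corr 0.951
[[300, 215, 20, 30]]
before mark max 190 339 221
[[338.5, 212.5], [351.2, 212.1], [325.9, 214.5]]
now mark max 200 339 221
[[326.0, 212.8], [338.4, 212.4], [351.2, 212.1]]
scene changed 1292 of 9095 corr 0.826
[[255, 180, 40, 30], [286, 180, 56, 10], [345, 180, 17, 9], [354, 199, 8, 25]]
```

The top view matches the start apart from the arm's shadow. The press mark is back at (339,221), and the levers are in line at rows 212.8, 212.4 and 212.1. Handing in.

```bash
python3 -c "
from workcell import bot
print(bot.job_done())"
```

```text
the job is handed in; nothing more can be done
None
```

The cover was popped open, the tripped (left) lever pushed to ON in line with the other two, and the cover pressed shut and latched; the job was handed in at about 22.6 s with the arm clear, and it returned no verdict.

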